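# Prove the label unwinder's stop button, then hold its tension arm open for threading

## Robot

A 7-joint arm with a two-finger parallel gripper is mounted at the origin on a cart in front of the work surface, level with it; the furniture and walls round the work are solid. World frame = base frame: x ahead of the robot, y to its left, z up, the work surface at z = 0. Lengths are in m, angles in rad, forces in N, time in s.
With the tool pointing down it reaches from about 0.4 to 0.85 m from the base axis. Payload 4.5 kg.
Tool frame: the origin (TCP) lies where the fingers leave the gripper's body, on its centre line; the fingertips stand 64 mm ahead of it and the grasp point (between the pads) lies 45 mm ahead of it; z points along the fingers, y is the line along which they close (so a half turn about z gives the same grasp; the last joint's range is limited). The gripper opens to 88 mm and grips with 3 to 60 N. Pads are 18 mm wide; open, the fingers measure 123 mm over their backs; the gripper's body (75 mm by 187 mm) begins 45 mm behind the grasp point.
Start: joints at [1.248, 0.689, -0.195, 1.565, 0.157, 0.902, -0.215], TCP at [0.218, -0.586, 0.303] pointing down, gripper open.
Joint ranges: [-3.01, 3.01], [-0.46, 2.08], [-1.47, 1.51], [0.13, 2.56], [-1, 4.14], [0.04, 2.09], [-2.66, 2.66]. Speed limits (rad/s): [2.57, 2.57, 3.14, 3.14, 3.14, 3.14, 3.14].

## Interface

Orientations are given as a unit quaternion [x, y, z, w].
In Python, from plant import r gives the robot as it stands.
- The arm moves only by the tool play_rows, never from a script. Its arguments are lists of equal length, an entry for each row: "translation": the shift along the tool's x, y, z in m, a list of three; "delta_rot": the turn, a rotation vector about the tool's x, y, z in degrees, a list of three; "grip": the opening, from -1 (shut) to 1 (fully open). In form: {"translation": [[x, y, z], ...], "delta_rot": [[rx, ry, rz], ...], "grip": [grip, ...]}. A call has 1 to 20 rows; each row shifts and turns the commanded pose from where the row before left it, along the tool's axes as they then stand; what a row does not reach is not made up. A row lasts 1/8 s, in which the tool goes at most 62.5 mm and 10.7 degrees, less where a joint would pass 70% of its speed; a pose out of reach is approached as far as the arm can. A call with a gripper value outside its range is refused whole. The fingers move at their own pace and stop on an object; "squeeze" is the grip in N (left out, the last holds). Time passes only in rows, so rows that do not move let the fingers close. It gives the time, the measured TCP pose, the force, the opening and the grip force at its end, in the units of the state.
- r.get_state(): the state, without advancing time (a new reading comes with each control period).
- r.snapshot(name): name is "scene" or "top" or "wrist"; returns the picture (480x640x3 uint8, blue, green, red); there is no depth.
- r.get_calibration(name): a dict with "intrinsics" (3x3 intrinsics, pixels), "eye" and "rotation" of the camera in the world. Camera axes: x right, y up, looking along -z (the intrinsics and any distortion apply to the point x, -y, -z); pixel columns grow to the right and rows downward; lengths in m; the calibration is good to about 2 mm. The wrist camera is an equidistant fisheye: a pixel r from the principal point sees the ray r / f radians off the axis. A picture is of the moment at which its call begins: read the wrist's pose just before it. get_calibration takes no time and is no camera call; for the wrist camera it gives the pose at the moment of the call.
- r.finish_job(): hands the job in; it is judged then, once.
Trained networks look in the newest picture that a camera, given by its name, has taken for a name from the list of things; names that differ only in an ending like _2 or _b are one class to them, and where a whole thing is asked for, a point or a joint stands for the part that bears it (a point fixed in the world has none). Each returns a list of dicts, best first, with "confidence" (0 to 1); they miss things now and then, are a little off and sometimes report something else, mostly with a low value. They report only what shows in the picture. A call takes as long as a camera call.
- r.look_for(camera, target): "point" ([x, y, z] in m, in world coordinates, good to about 4 mm: the middle of the surface that is visible of it).
- r.silhouettes(camera, target): "pixels" (480x640 bool, what is visible of it).
The state is a dict: "clock": time; "q": joint angles; "qd": joint speeds; "joint_torque": joint torques, N m; "tool_pos": TCP position; "eef_rot": TCP orientation; "contact_force": force on the tool from outside, world axes, zero at the start; "moment": the same for the moment, N m; "opening": opening from 0.0 (shut) to 1.0 (fully open); "finger_force": force on a finger pad.
Only numpy, scipy, OpenCV 4.12 (cv2) and the standard library are available. Lean on these libraries where they do the work, as an engineer would, in place of code of your own. Each camera call takes 0.05 s, during which the arm holds its last target. There are 200 camera calls.

## Task

Get the slide-label unwinder ready to be threaded: first prove its stop button by pressing the mushroom straight down until it latches, then twisting it clockwise (seen from above) until it springs back up. Then swing the sprung tension arm by its roller, up and over towards the label roll, all the way to its stop, and hold it there: your program finishes while the fingers are still holding the arm against its stop. Leave the tape roll, slide box and specimen cup around the machine where they stand.

Things in the scene. Friction and masses are not known exactly. Their poses are not given: they have to be found in the camera images.
- unwinder: Label unwinder, fixed: base 220 x 150 mm; white console (y = 0 to 76 mm, top 95 mm up) carries the stop button; steel side plate on its -y side, flush with its top, carries label roll (84 mm dia., x = 65, z = 60 mm), tension arm and a low fixed guide roller (z = 36 mm). Origin: base underside, mid length; +x from front (button, arm) to label roll, +y from plate to console, z up.
- stop_top (a point): Centre of the crown of the black mushroom stop button; moves with it. Head 40 mm dia., 18 mm high; its straight rim to grip reaches from 7 to 15 mm below this point. Released, this point is 123.5 mm above the bench, the head's underside 10.5 mm above the console; latched, both about 4 mm lower. On the unwinder: x = -45, y = 38 mm.
- stop_press (a joint): Travel of the stop button in m: 0 up, 0.0065 fully down. Spring 3 to 5 N, more as it clicks past its catch near the bottom: push with about 12 N, fully down. Let go then, it stays latched at about 0.004. A twist frees it; it springs up by itself once nothing holds it.
- stop_turn (a joint): Turn of the mushroom head in rad: 0 at rest, grows clockwise seen from above, end at 0.80. A latched button is freed beyond about 0.35 (turn it to 0.6 or more); under 0.1 N m, and a light spring turns the head back to 0 when let go.
- idler_mid (a point): Middle of the grey roller at the tip of the tension arm: 18 mm dia., 36 mm long, axis along the unwinder's y, spins freely; 23 mm flanges at its ends, free above. Moves with the arm on a circle of 90 mm radius about point pivot_axis in the unwinder's x-z plane: 123 mm above the bench at rest, 155 at most, 143 at the stop. On the unwinder at rest: x = -109, y = -40.5 mm.
- pivot_axis (a point): Point on the tension arm's pivot axis (along the unwinder's y), level with the middle of the roller. On the unwinder: x = -40, y = -40.5, z = 65 mm.
- tension_arm (a joint): Angle of the tension arm in rad: 0 at rest (leaning 50 degrees back from vertical, away from the label roll, roller at the front), grows as the arm swings up and over towards the label roll, 1.40 at the stop (30 degrees past vertical). Its spring always drives it back to 0: the force at the roller is about 4 N at rest and 9 N at the stop.
- tape_roll: Bystander: roll of masking tape lying flat, 73 mm dia., 19 mm high; origin under its centre. Stands at the console side.
- box_green_b: Bystander: open white card box of green slide inserts, 62 x 90 x 33 mm; origin under its centre. Stands at the console side.
- specimen_cup: Bystander: lidded specimen cup, 39 mm dia., 48 mm high; origin under its centre. Stands beside the roll side of the machine.

How it is judged:
On the way, in this order (a step that is already met when the one before it is completed fails the run):
1. the stop button is pressed down past its catch (value of joint stop_press above 0.0036 m), for 0.2 s.
2. the latched head is twisted clockwise (value of joint stop_turn above 0.2 rad and value of joint stop_press above 0.0025 m).
3. the stop button has sprung back up and the head has turned back, let go (value of joint stop_press below 0.001 m and value of joint stop_turn below 0.15 rad), for 0.2 s.
4. the tension arm is swung over to its stop (value of joint tension_arm above 1.34 rad), for 0.3 s.
At the end, for the whole second after the job is handed in: The fingers hold the tension arm within 0.06 rad of its stop (joint above 1.34 of 1.40) with more than 1 N through the last second, the stop button is up (within 1 mm), and the tape roll, slide box and specimen cup are within 20 mm of where they stood (value of joint tension_arm above 1.34 rad and contact force between the fingers and tension_arm above 1 N and value of joint stop_press below 0.001 m and distance of each of tape_roll, box_green_b, specimen_cup from where it was at the start of the episode below 0.02 m); the arm keeps its last pose, push and grip.
It fails at once if a bystander is shoved more than 30 mm or tipped over (distance of any of tape_roll, box_green_b, specimen_cup from where it was at the start of the episode above 0.03 m or angle between specimen_cup's own z axis and vertical above 0.6 rad).
It also fails if it takes over 54 s, if anything falls off the work surface, if the arm or the gripper's body presses on something with over 40 N, if the wrist force passes 120 N, or if a joint passes its speed limit or range.

## Working session

There is one attempt and no reset: what is moved stays moved. The work goes in short steps, Python scripts to look and compute and a tool call to move; the robot and the scene stay as the last step left them, time stands still between calls to the robot, and variables do not carry over. Pictures are saved under pics/ and viewed, at most 10 in all, crops included, and the job is handed in when it is done.

Besides the shell and the picture viewer there is one more tool, called after "Emit:" in YAML: its name, and indented under it one key for each argument. play_rows: Moves the arm, as the interface text tells. Its arguments: {"type":"object","properties":{"translation":{"type":"array","items":{"type":"array","items":{"type":"number"}}},"delta_rot":{"type":"array","items":{"type":"array","items":{"type":"number"}}},"grip":{"type":"array","items":{"type":"number"}},"squeeze":{"type":"number"}},"required":["translation","delta_rot","grip"]}

```bash
mkdir -p pics; ls; python3 - <<'E'
from plant import r
import cv2
s=r.get_state(); print(s)
for c in ["scene","top"]:
    im=r.snapshot(c); cv2.imwrite(f"pics/{c}0.png",im)
    k=r.get_calibration(c); print(c,k)
    for t in ["unwinder","stop_top","idler_mid","pivot_axis","tape_roll","box_green_b","specimen_cup"]:
        try: print(t,[(x["point"],x["confidence"]) for x in r.look_for(c,t)][:2])
        except Exception as e: print(t,e)
print(r.get_state()["clock"])
E
```

```text
pics
{'clock': 0.0, 'q': array([ 1.24778944,  0.68997938, -0.19452257,  1.5663363 ,  0.15729322,
        0.90247479, -0.21510876]), 'qd': array([ 1.37717193e-03, -9.63997425e-06, -1.33988290e-05,  7.00289671e-04,
        5.86155243e-04, -6.01341025e-04, -1.33324734e-04]), 'joint_torque': array([-3.52581837e-04, -5.27555859e+01, -1.26687717e+00, -1.53427720e+01,
       -5.25235967e-02,  6.45962762e-03,  2.03332570e-04]), 'tool_pos': array([ 0.21809323, -0.585172  ,  0.30191507]), 'eef_rot': array([ 9.84121025e-01,  1.77496457e-01, -2.17759246e-04, -8.76667239e-04]), 'contact_force': array([ 0.44826896,  0.33342978, -0.34553877]), 'moment': array([-0.03650313,  0.02327524,  0.04118772]), 'finger_force': 0.0, 'opening': 1.0007396071670773}
scene {'intrinsics': array([[596.78826801,   0.        , 318.37696699],
       [  0.        , 596.78826801, 230.71193509],
       [  0.        ,   0.        ,   1.        ]]), 'eye': array([0.13221394, 0.34747286, 0.76908929]), 'rotation': array([-0.15848963,  0.27513008,  0.82740675, -0.46323056])}
unwinder []
stop_top [([0.5312, 0.1027, 0.1205], 0.8
[... 257 characters left out ...]
cimen_cup [([0.6367, -0.0166, 0.0474], 0.81)]
top {'intrinsics': array([[534.75716591,   0.        , 313.76931557],
       [  0.        , 534.75716591, 240.83109689],
       [  0.        ,   0.        ,   1.        ]]), 'eye': array([0.52694359, 0.07445861, 0.94829885]), 'rotation': array([-0.03368948,  0.03244164,  0.71650648, -0.6960108 ])}
unwinder [([0.5857, 0.0931, 0.094], 0.74)]
stop_top [([0.5364, 0.0993, 0.1185], 0.66), ([0.5858, 0.0926, 0.0944], 0.48)]
idler_mid [([0.5254, 0.0026, 0.1367], 0.62)]
pivot_axis [([0.5881, 0.0928, 0.0912], 0.76)]
tape_roll [([0.4817, 0.1835, 0.0153], 0.75)]
box_green_b [([0.562, 0.2698, -0.0005], 0.81), ([0.5229, 0.0012, 0.133], 0.3)]
specimen_cup []
0.8
```

View pics/top0.png

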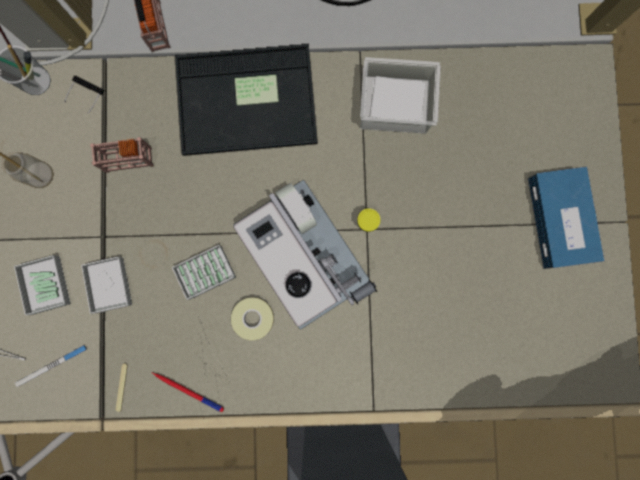

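View pics/scene0.png

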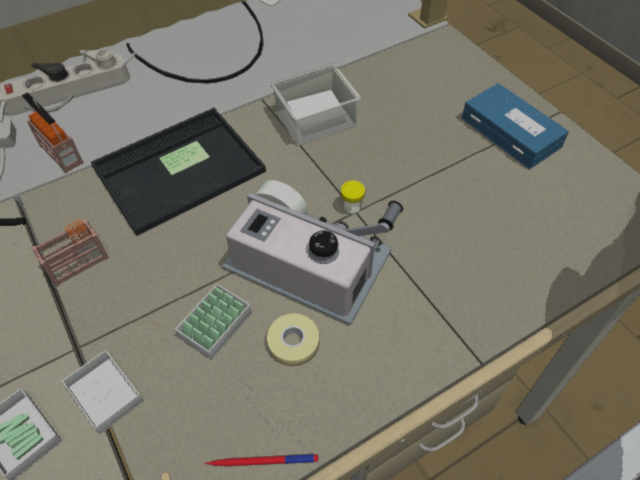

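The top view shows the button at (298,284), the idler roller at about (360,292), the label roll at (297,203), the cup at (369,219), the tape at (252,319) and the box at (204,271). The scene view shows the button at (323,243) and the roller at about (391,215).

```bash
cat > h.py <<'E'
from plant import r
import numpy as np, cv2
from scipy.spatial.transform import Rotation as R
def ray(c,px,z):
    k=r.get_calibration(c); K=np.array(k["intrinsics"])
    q=np.array(k["rotation"]); M=R.from_quat(q) if q.size==4 else R.from_matrix(q)
    d=M.apply([(px[0]-K[0,2])/K[0,0],-(px[1]-K[1,2])/K[1,1],-1]); e=np.array(k["eye"])
    return e+d*(z-e[2])/d[2]
def proj(c,P):
    k=r.get_calibration(c); K=np.array(k["intrinsics"])
    p=R.from_quat(k["rotation"]).inv().apply(np.atleast_2d(P)-k["eye"])
    return np.c_[K[0,2]-K[0,0]*p[:,0]/p[:,2], K[1,2]+K[1,1]*p[:,1]/p[:,2]]
E
python3 - <<'E'
from h import *
for c in ["scene","top"]:
    r.snapshot(c)
    for t in ["stop_top","idler_mid"]:
        for s in r.silhouettes(c,t)[:2]:
            m=s["pixels"]; v,u=np.nonzero(m)
            print(c,t,s["confidence"],m.sum(),u.min(),u.max(),v.min(),v.max(),u.mean(),v.mean(),ray(c,(u.mean(),v.mean()),0.12))
print("corners",[ray("top",p,0.095)[:2].round(4) for p in [(235,228),(302,326),(339,299),(271,207)]])
for c in ["scene","top"]:
    im=cv2.imread(f"pics/{c}0.png"); x0,y0=(215,170) if c=="scene" else (225,175)
    cv2.imwrite(f"pics/{c}crop.png",cv2.resize(im[y0:y0+180,x0:x0+200],None,fx=3,fy=3,interpolation=2))
E
```

```text
scene stop_top 0.71 655 308 338 230 256 323.24580152671757 243.181679389313 [0.53136757 0.102042   0.12      ]
scene idler_mid 0.66 320 379 401 201 228 391.165625 212.996875 [ 0.52582191 -0.00559725  0.12      ]
top stop_top 0.62 530 286 310 272 297 298.1075471698113 284.30943396226417 [0.5379812  0.10091707 0.12      ]
top idler_mid 0.67 494 285 309 272 296 297.2914979757085 284.18016194331983 [0.53821653 0.10217156 0.12      ]
corners [array([0.6314, 0.2007]), array([0.4725, 0.0973]), array([0.5132, 0.0375]), array([0.6638, 0.1422])]
```

View pics/topcrop.png

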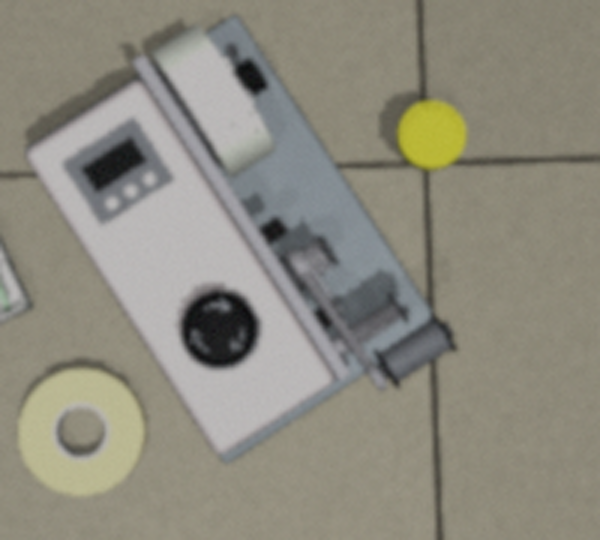

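View pics/scenecrop.png

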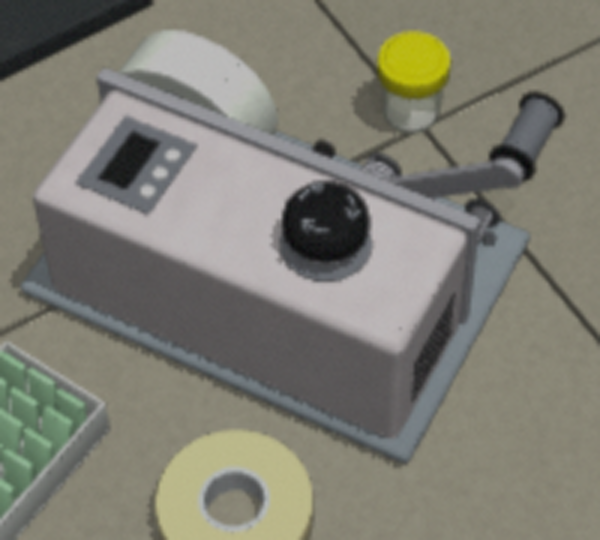

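Both crops agree with that layout. In the top crop the button is at (220,327) and the roller's flanges are at (387,368) and (444,333). In the scene crop the button is at (326,215) and the roller's middle is at about (531,133).

```bash
python3 - <<'E'
from h import *
from scipy.optimize import least_squares
loc=np.array([[-45,38,122],[-109,-40.5,123]])/1e3
obs={"top":np.array([[298.2,284.2],[363.7,292.]]),"scene":np.array([[323.5,242.5],[392,214.3]])}
def W(p,l=loc): return R.from_euler('z',p[2]).apply(l)+[p[0],p[1],0]
def f(p,cs): return np.concatenate([(proj(c,W(p))-obs[c]).ravel() for c in cs])
for cs in (["top"],["scene"],["top","scene"]):
    s=least_squares(f,[.57,.09,.57],args=(cs,)); p=s.x
    print(cs,p,np.degrees(p[2]),s.fun.round(1),W(p).round(4).tolist())
th=np.linspace(0,1.4,8)-np.radians(50)
print("roll path",W(p,np.c_[-.04+.09*np.sin(th),-.0405+0*th,.065+.09*np.cos(th)]).round(4).tolist())
e=[(-.11,.076,.095),(.11,.076,.095)]
print(proj("top",W(p,np.array(e)-[0,0,0])), W(p,np.array([[.065,-.04,.06]])))
print("tool x,y axes",R.from_quat(r.get_state()["eef_rot"]).as_matrix().round(3))
E
```

```text
['top'] [0.59621547 0.09102024 0.53689035] 30.761551079544745 [ 0.  0. -0. -0.] [[0.5381, 0.1007, 0.122], [0.5233, 0.0005, 0.123]]
['scene'] [0.58960969 0.09292665 0.58516088] 33.52724882458718 [ 1.3 -0.8 -1.3  1. ] [[0.5311, 0.0997, 0.122], [0.5211, -0.001, 0.123]]
['top', 'scene'] [0.59292736 0.09171685 0.5608888 ] 32.13656084138959 [ 0.5  2.3  0.7  0.7 -0.2 -2.5 -2.1  0.6] [[0.5346, 0.1, 0.122], [0.5222, -0.0006, 0.123]]
roll path [[0.5222, -0.0005, 0.1229], [0.5331, 0.0063, 0.1354], [0.5459, 0.0143, 0.1451], [0.5601, 0.0233, 0.1517], [0.5751, 0.0327, 0.1548], [0.5903, 0.0422, 0.1543], [0.6051, 0.0515, 0.1502], [0.619, 0.0602, 0.1428]]
[[302.05081902 334.4465026 ]
 [226.26985172 219.47146045]] [[0.6692458  0.09242158 0.06      ]]
tool x,y axes [[ 0.937  0.349  0.   ]
 [ 0.349 -0.937 -0.   ]
 [ 0.     0.    -1.   ]]
```

Emit:
play_rows:
  translation:
    - [0.03,-0.0295,0.002]
    - [0.03,-0.0295,0.002]
    - [0.03,-0.0295,0.002]
    - [0.03,-0.0295,0.002]
    - [0.03,-0.0295,0.002]
    - [0.03,-0.0295,0.002]
    - [0.03,-0.0295,0.002]
    - [0.03,-0.0295,0.002]
    - [0.03,-0.0295,0.002]
    - [0.03,-0.0295,0.002]
    - [0.03,-0.0295,0.002]
    - [0.03,-0.0295,0.002]
    - [0.03,-0.0295,0.002]
    - [0.03,-0.0295,0.002]
    - [0.03,-0.0295,0.002]
    - [0.03,-0.0295,0.002]
    - [0.03,-0.0295,0.002]
    - [0.03,-0.0295,0.002]
    - [0,0,0]
    - [0,0,0]
  delta_rot:
    - [0,0,0]
    - [0,0,0]
    - [0,0,0]
    - [0,0,0]
    - [0,0,0]
    - [0,0,0]
    - [0,0,0]
    - [0,0,0]
    - [0,0,0]
    - [0,0,0]
    - [0,0,0]
    - [0,0,0]
    - [0,0,0]
    - [0,0,0]
    - [0,0,0]
    - [0,0,0]
    - [0,0,0]
    - [0,0,0]
    - [0,0,0]
    - [0,0,0]
  grip: [-1,-1,-1,-1,-1,-1,-1,-1,-1,-1,-1,-1,-1,-1,-1,-1,-1,-1,-1,-1]

```text
clock: 3.6
tool_pos: [0.5385, 0.0998, 0.2666]
eef_rot: [0.984, 0.177, -0.0, 0.0]
contact_force: [0.3, -0.8, -0.8]
opening: 0.006
finger_force: 0.0
```

Emit:
play_rows:
  translation:
    - [0,0,0]
    - [0,0,0]
    - [0,0,0]
    - [0,0,0]
    - [0,0,0]
    - [0,0,0]
  delta_rot:
    - [0,0,8]
    - [0,0,8]
    - [0,0,8]
    - [0,0,8]
    - [0,0,6]
    - [0,0,0]
  grip: [-1,-1,-1,-1,-1,-1]

```text
clock: 4.35
tool_pos: [0.5385, 0.0989, 0.2669]
eef_rot: [0.988, -0.153, -0.0, 0.001]
contact_force: [-0.8, 0.0, -0.7]
opening: 0.004
finger_force: 0.0
```

```bash
python3 - <<'E'
from h import *
s=r.get_state(); print(s["clock"],s["q"],s["tool_pos"],s["opening"],s["contact_force"]); M=R.from_quat(s["eef_rot"]).as_matrix(); print(M.round(4))
k=r.get_calibration("wrist"); print(k)
cv2.imwrite("pics/w1.png",r.snapshot("wrist"))
for t in ["stop_top","idler_mid"]:
    print(t,[(x["point"],x["confidence"]) for x in r.look_for("wrist",t)][:2])
    for q in r.silhouettes("wrist",t)[:1]:
        v,u=np.nonzero(q["pixels"]); print(q["confidence"],len(u),u.min(),u.max(),v.min(),v.max(),u.mean(),v.mean())
E
```

```text
4.35 [-0.34695572  0.63930818  0.13324443  1.84984275 -0.12773823  0.66120748
 -2.01723811] [0.53847681 0.09890033 0.26688232] 0.004383484063702342 [-0.81241804  0.02975993 -0.65504475]
[[ 9.530e-01 -3.029e-01 -3.000e-04]
 [-3.029e-01 -9.530e-01 -1.100e-03]
 [ 1.000e-04  1.200e-03 -1.000e+00]]
{'intrinsics': array([[371.64829954,   0.        , 320.05684893],
       [  0.        , 371.64829954, 240.96347984],
       [  0.        ,   0.        ,   1.        ]]), 'eye': array([0.6139437 , 0.07533294, 0.349803  ]), 'rotation': array([ 0.0911404 , -0.12447964,  0.7976707 , -0.58302632])}
stop_top [([0.5359, 0.0987, 0.1184], 0.57)]
0.57 2745 289 347 220 278 317.7129326047359 249.0495446265938
idler_mid [([0.5254, 0.0068, 0.1338], 0.68)]
0.94 1480 438 496 199 259 467.71013513513515 229.03378378378378
```

View pics/w1.png

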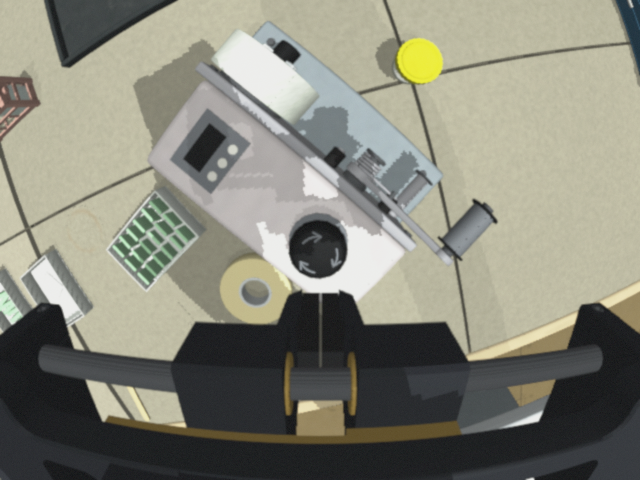

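The wrist view shows the button centred at about (318,249), clear of the closed fingers, and the roller at about (468,229). Wrist joint 7 is near its range, so I'll turn the tool back the other way. First I'll refine the points from this view.

```bash
cat >> h.py <<'E'
def wray(px,z,k):
    K=k["intrinsics"]; d=np.array([px[0]-K[0,2],px[1]-K[1,2]]); n=np.hypot(*d); t=n/K[0,0]
    v=R.from_quat(k["rotation"]).apply([np.sin(t)*d[0]/n,-np.sin(t)*d[1]/n,-np.cos(t)])
    e=np.array(k["eye"]); return e+v*(z-e[2])/v[2]
E
python3 - <<'E'
from h import *
k=r.get_calibration("wrist")
print("btn",wray((318,249),.119,k),"roll",wray((467.7,229),.123,k), "flanges",wray((488,213),.123,k),wray((447,248),.123,k))
print("label roll top pts",wray((265,75),.1,k))
E
```

```text
btn [0.53902754 0.10201313 0.119     ] roll [0.52332116 0.00193546 0.123     ] flanges [ 0.52988154 -0.01483657  0.123     ] [0.51470448 0.0189884  0.123     ]
label roll top pts [0.65881819 0.10081149 0.1       ]
```

Emit:
play_rows:
  translation:
    - [0,0,0]
    - [0,0,0]
    - [0,0,0]
    - [0,0,0]
    - [0,0,0]
    - [0,0,0]
    - [0,0,0]
    - [0,0,0]
    - [0,0,0]
  delta_rot:
    - [0,0,-10]
    - [0,0,-10]
    - [0,0,-10]
    - [0,0,-10]
    - [0,0,-10]
    - [0,0,-10]
    - [0,0,-10]
    - [0,0,-8]
    - [0,0,0]
  grip: [-1,-1,-1,-1,-1,-1,-1,-1,-1]

```text
clock: 5.72
tool_pos: [0.5389, 0.1002, 0.2667]
eef_rot: [0.864, 0.503, 0.0, -0.0]
contact_force: [-0.2, -0.0, 0.3]
opening: 0.006
finger_force: 0.0
```

```bash
python3 - <<'E'
from h import *
s=r.get_state(); print(s["clock"],s["q"],s["tool_pos"]); print(R.from_quat(s["eef_rot"]).as_matrix().round(4))
k=r.get_calibration("wrist")
im=r.snapshot("wrist"); cv2.imwrite("pics/w2.png",im)
for t,z in [("stop_top",.119),("idler_mid",.123)]:
    print(t,[(x["point"],x["confidence"]) for x in r.look_for("wrist",t)][:2])
    for q in r.silhouettes("wrist",t)[:1]:
        v,u=np.nonzero(q["pixels"]); print(q["confidence"],len(u),(u.min()+u.max())/2,(v.min()+v.max())/2,u.mean(),v.mean(),wray((u.mean(),v.mean()),z,k))
E
```

```text
5.725 [-0.10136242  0.64375397 -0.27404549  1.83542956  0.2554047   0.69677217
 -1.0375031 ] [0.53885455 0.10016525 0.26668198]
[[ 4.946e-01  8.691e-01 -1.000e-04]
 [ 8.691e-01 -4.946e-01  3.000e-04]
 [ 2.000e-04 -2.000e-04 -1.000e+00]]
stop_top [([0.5396, 0.1047, 0.1202], 0.79), ([0.5647, 0.2653, 0.0024], 0.67)]
0.63 2792 316.5 246.0 316.57199140401144 246.3198424068768 [0.53766882 0.10334057 0.119     ]
idler_mid []
```

Emit:
play_rows:
  translation:
    - [0.001,-0.0015,0.015]
    - [0,0,0.015]
    - [0,0,0.015]
    - [0,0,0.015]
    - [0,0,0.014]
    - [0,0,0]
    - [0,0,0]
  delta_rot:
    - [0,0,0]
    - [0,0,0]
    - [0,0,0]
    - [0,0,0]
    - [0,0,0]
    - [0,0,0]
    - [0,0,0]
  grip: [-1,-1,-1,-1,-1,-1,-1]

```text
clock: 6.85
tool_pos: [0.5383, 0.1022, 0.1929]
eef_rot: [0.864, 0.503, 0.0, 0.0]
contact_force: [0.8, -0.3, 0.5]
opening: 0.002
finger_force: 0.0
```

Emit:
play_rows:
  translation:
    - [0,0,0.003]
    - [0,0,0.003]
    - [0,0,0.002]
    - [0,0,0.001]
    - [0,0,0]
  delta_rot:
    - [0,0,0]
    - [0,0,0]
    - [0,0,0]
    - [0,0,0]
    - [0,0,0]
  grip: [-1,-1,-1,-1,-1]

```text
clock: 7.48
tool_pos: [0.5383, 0.1022, 0.1839]
eef_rot: [0.864, 0.503, 0.0, 0.0]
contact_force: [0.9, -0.2, 3.1]
opening: 0.009
finger_force: 1.4
```

Contact is at the expected height with 3 N, so I'll press on to about 12 N.

Emit:
play_rows:
  translation:
    - [0,0,0.001]
    - [0,0,0.001]
    - [0,0,0.001]
    - [0,0,0]
  delta_rot:
    - [0,0,0]
    - [0,0,0]
    - [0,0,0]
    - [0,0,0]
  grip: [-1,-1,-1,-1]

```text
clock: 7.98
tool_pos: [0.5383, 0.1022, 0.181]
eef_rot: [0.864, 0.503, 0.0, 0.0]
contact_force: [-0.4, -0.3, 6.1]
opening: 0.005
finger_force: 3.1
```

Emit:
play_rows:
  translation:
    - [0,0,0.001]
    - [0,0,0.0005]
    - [0,0,0]
  delta_rot:
    - [0,0,0]
    - [0,0,0]
    - [0,0,0]
  grip: [-1,-1,-1]

```text
clock: 8.35
tool_pos: [0.5384, 0.1022, 0.1807]
eef_rot: [0.864, 0.503, 0.001, 0.0]
contact_force: [-1.7, 0.1, 16.7]
opening: 0.002
finger_force: 8.3
```

Emit:
play_rows:
  translation:
    - [0,0,0]
    - [0,0,0]
    - [0,0,-0.012]
    - [0,0,-0.012]
    - [0,0,-0.012]
    - [0,0,0]
    - [0,0,0]
    - [0,0,0]
    - [0,0,0]
  delta_rot:
    - [0,0,0]
    - [0,0,0]
    - [0,0,0]
    - [0,0,0]
    - [0,0,0]
    - [0,0,0]
    - [0,0,0]
    - [0,0,0]
    - [0,0,0]
  grip: [-1,-1,-1,-1,0.4,0.4,0.4,0.4,0.4]

```text
clock: 9.48
tool_pos: [0.5379, 0.1021, 0.2149]
eef_rot: [0.864, 0.503, -0.0, -0.0]
contact_force: [-0.2, -0.4, 0.5]
opening: 0.545
finger_force: 0.0
```

```bash
python3 - <<'E'
from h import *
s=r.get_state(); print(s["clock"],s["tool_pos"],s["opening"])
k=r.get_calibration("wrist")
im=r.snapshot("wrist"); cv2.imwrite("pics/w3.png",im[140:400,190:450])
for t,z in [("stop_top",.115)]:
    print(t,[(x["point"],x["confidence"]) for x in r.look_for("wrist",t)][:2])
    for q in r.silhouettes("wrist",t)[:1]:
        v,u=np.nonzero(q["pixels"]); print(q["confidence"],len(u),(u.min()+u.max())/2,(v.min()+v.max())/2,wray((u.mean(),v.mean()),z,k))
E
```

```text
9.475 [0.53785931 0.10208366 0.21485482] 0.5454168810492531
stop_top [([0.54, 0.1066, 0.1166], 0.75)]
0.96 3973 320.0 275.5 [0.53797232 0.10379471 0.115     ]
```

View pics/w3.png

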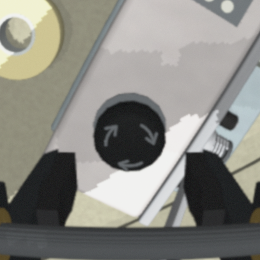

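The picture shows the head between the two open fingers, at about (130,135) in the crop. I'll go down around the rim.

Emit:
play_rows:
  translation:
    - [0,0,0.012]
    - [0,0,0.012]
    - [0,0,0.012]
    - [0,0,0.01]
    - [0,0,0.005]
    - [0,0,0]
  delta_rot:
    - [0,0,0]
    - [0,0,0]
    - [0,0,0]
    - [0,0,0]
    - [0,0,0]
    - [0,0,0]
  grip: [0.4,0.4,0.4,0.4,0.4,0.4]

```text
clock: 10.38
tool_pos: [0.5379, 0.1021, 0.1638]
eef_rot: [0.864, 0.503, -0.0, -0.0]
contact_force: [-0.8, -0.6, -0.7]
opening: 0.703
finger_force: 0.0
```

Emit:
play_rows:
  translation:
    - [0,0,0]
    - [0,0,0]
    - [0,0,0]
    - [0,0,0]
    - [0,0,0]
    - [0,0,0]
  delta_rot:
    - [0,0,0]
    - [0,0,0]
    - [0,0,0]
    - [0,0,0]
    - [0,0,0]
    - [0,0,0]
  grip: [-0.3,-0.3,-0.3,-0.3,-0.3,-0.3]
  squeeze: 20

```text
clock: 11.12
tool_pos: [0.5377, 0.1024, 0.1643]
eef_rot: [0.864, 0.503, -0.0, -0.0]
contact_force: [-2.8, 0.8, 2.3]
opening: 0.444
finger_force: 20.0
```

Gripped at 39 mm, which matches the rim. Now the clockwise twist.

Emit:
play_rows:
  translation:
    - [0,0,0]
    - [0,0,0]
    - [0,0,0]
    - [0,0,0]
    - [0,0,0]
    - [0,0,0]
    - [0,0,0]
  delta_rot:
    - [0,0,7]
    - [0,0,7]
    - [0,0,7]
    - [0,0,7]
    - [0,0,7]
    - [0,0,6]
    - [0,0,0]
  grip: [-0.3,-0.3,-0.3,-0.3,-0.3,-0.3,-0.3]

```text
clock: 12.0
tool_pos: [0.5384, 0.1016, 0.1644]
eef_rot: [0.986, 0.169, 0.0, 0.001]
contact_force: [-1.1, -1.0, 3.9]
opening: 0.436
finger_force: 20.0
```

Emit:
play_rows:
  translation:
    - [0,0,0]
    - [0,0,0]
    - [0,0,0]
    - [0,0,0]
    - [0,0,-0.02]
    - [0,0,-0.02]
    - [0,0,-0.02]
    - [0,0,-0.015]
    - [0,0,0]
    - [0,0,0]
  delta_rot:
    - [0,0,0]
    - [0,0,0]
    - [0,0,0]
    - [0,0,0]
    - [0,0,0]
    - [0,0,0]
    - [0,0,0]
    - [0,0,0]
    - [0,0,0]
    - [0,0,0]
  grip: [0.4,0.4,0.4,0.4,0.4,0.4,0.4,0.4,0.4,0.4]

```text
clock: 13.25
tool_pos: [0.5377, 0.1021, 0.2387]
eef_rot: [0.986, 0.169, -0.0, 0.0]
contact_force: [-0.3, 0.2, 0.3]
opening: 0.702
finger_force: 0.0
```

```bash
python3 - <<'E'
from h import *
s=r.get_state(); print(s["clock"],s["q"],s["tool_pos"],s["opening"]); print(R.from_quat(s["eef_rot"]).as_matrix().round(4))
k=r.get_calibration("wrist")
im=r.snapshot("wrist"); cv2.imwrite("pics/w4.png",im)
for t,z in [("stop_top",.119),("idler_mid",.123)]:
    print(t,[(x["point"],x["confidence"]) for x in r.look_for("wrist",t)][:2])
    for q in r.silhouettes("wrist",t)[:1]:
        v,u=np.nonzero(q["pixels"]); print(q["confidence"],len(u),(u.min()+u.max())/2,(v.min()+v.max())/2,wray((u.mean(),v.mean()),z,k))
E
```

```text
13.25 [-0.25136196  0.67559315 -0.03398946  1.87011595  0.03787626  0.59750356
 -1.5404951 ] [0.53767693 0.10208257 0.23865653] 0.7019101760639601
[[ 9.429e-01  3.330e-01 -1.000e-03]
 [ 3.330e-01 -9.429e-01 -3.000e-04]
 [-1.000e-03 -0.000e+00 -1.000e+00]]
stop_top [([0.5388, 0.1032, 0.1186], 0.61)]
0.97 3427 321.0 262.5 [0.53873089 0.10236407 0.119     ]
idler_mid [([0.5243, 0.004, 0.1264], 0.63)]
0.77 471 465.5 327.5 [ 5.28134114e-01 -1.05788181e-04  1.23000000e-01]
```

View pics/w4.png

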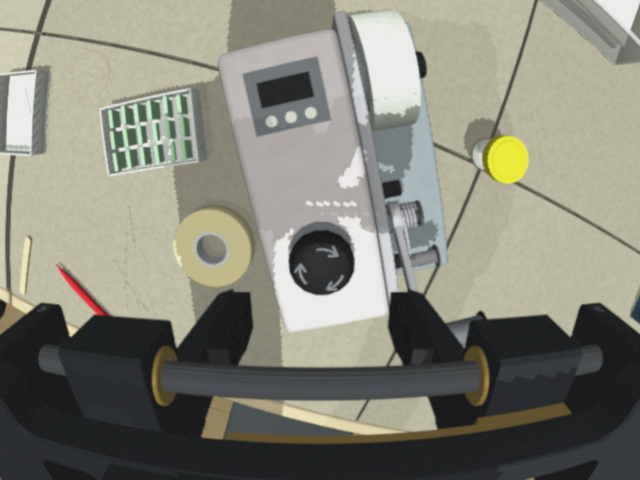

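The view shows the head at (321,262) with its arrows back in their rest direction, and the bystanders untouched. Next is the roller. I'll turn so the closing line runs along the unwinder's x, then move over it.

Emit:
play_rows:
  translation:
    - [0,0,0]
    - [0,0,0]
    - [0,0,0]
    - [0,0,0]
    - [0,0,0]
    - [0,0,0]
    - [0,0,0]
    - [0,0,0]
    - [0,0,0]
    - [0,0,0]
    - [0,0,0]
    - [-0.02,-0.0165,0]
    - [-0.02,-0.0165,0]
    - [-0.02,-0.0165,0]
    - [-0.0185,-0.0158,0]
    - [0,0,0]
    - [0,0,0]
  delta_rot:
    - [0,0,-10]
    - [0,0,-10]
    - [0,0,-10]
    - [0,0,-10]
    - [0,0,-10]
    - [0,0,-10]
    - [0,0,-10]
    - [0,0,-10]
    - [0,0,-10]
    - [0,0,-10]
    - [0,0,-2]
    - [0,0,0]
    - [0,0,0]
    - [0,0,0]
    - [0,0,0]
    - [0,0,0]
    - [0,0,0]
  grip: [0.1,0.1,0.1,0.1,0.1,0.1,0.1,0.1,0.1,0.1,0.1,0.1,0.1,0.1,0.1,0.1,0.1]

```text
clock: 15.62
tool_pos: [0.5236, 0.0024, 0.2393]
eef_rot: [0.489, 0.872, 0.001, 0.0]
contact_force: [-0.3, -0.1, 0.3]
opening: 0.55
finger_force: 0.0
```

```bash
python3 - <<'E'
from h import *
s=r.get_state(); print(s["clock"],s["q"],s["tool_pos"],s["opening"]); print(R.from_quat(s["eef_rot"]).as_matrix().round(4))
k=r.get_calibration("wrist")
im=r.snapshot("wrist"); cv2.imwrite("pics/w5.png",im)
for t,z in [("stop_top",.119),("idler_mid",.125)]:
    print(t,[(x["point"],x["confidence"]) for x in r.look_for("wrist",t)][:2])
    for q in r.silhouettes("wrist",t)[:1]:
        v,u=np.nonzero(q["pixels"]); print(q["confidence"],len(u),(u.min()+u.max())/2,(v.min()+v.max())/2,wray((u.mean(),v.mean()),z,k))
E
```

```text
15.625 [ 0.24809397  0.69932212 -0.56163764  1.92346074  0.57338337  0.68182238
 -0.11619095] [0.52356101 0.00240067 0.23934716] 0.5503091796071515
[[-5.217e-01  8.531e-01  7.000e-04]
 [ 8.531e-01  5.217e-01  1.200e-03]
 [ 6.000e-04  1.200e-03 -1.000e+00]]
stop_top [([0.5355, 0.101, 0.1161], 0.65)]
0.59 3681 429.0 132.0 [0.53484509 0.10064228 0.119     ]
idler_mid [([0.5212, 0.0062, 0.1334], 0.7), ([0.5342, 0.0971, 0.1195], 0.33)]
0.88 2235 317.5 270.5 [5.23150304e-01 5.01027503e-04 1.25000000e-01]
```

View pics/w5.png

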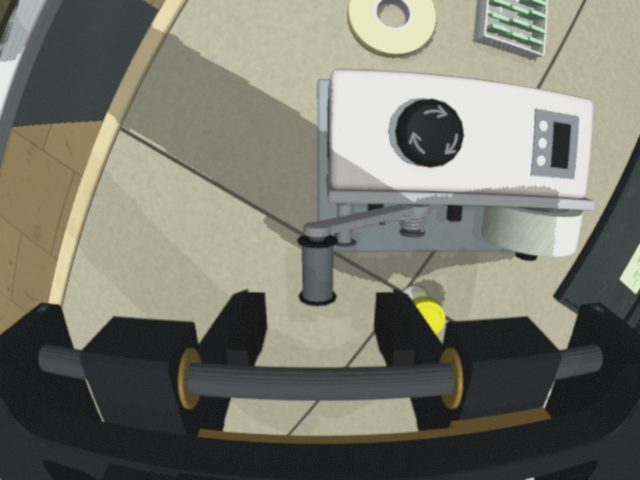

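The roller at (317,270) is centred between the open fingers and its axis runs along tool x, as intended. Going down and gripping.

Emit:
play_rows:
  translation:
    - [-0.0015,-0.001,0.015]
    - [0,0,0.015]
    - [0,0,0.015]
    - [0,0,0.015]
    - [0,0,0.012]
    - [0,0,0]
    - [0,0,0]
  delta_rot:
    - [0,0,0]
    - [0,0,0]
    - [0,0,0]
    - [0,0,0]
    - [0,0,0]
    - [0,0,0]
    - [0,0,0]
  grip: [0.1,0.1,0.1,0.1,0.1,0.1,0.1]

```text
clock: 16.75
tool_pos: [0.5234, -0.0006, 0.1674]
eef_rot: [0.489, 0.872, 0.0, 0.0]
contact_force: [0.3, 0.7, -0.5]
opening: 0.552
finger_force: 0.0
```

Emit:
play_rows:
  translation:
    - [0,0,0]
    - [0,0,0]
    - [0,0,0]
    - [0,0,0]
    - [0,0,0]
    - [0,0,0]
  delta_rot:
    - [0,0,0]
    - [0,0,0]
    - [0,0,0]
    - [0,0,0]
    - [0,0,0]
    - [0,0,0]
  grip: [-0.9,-0.9,-0.9,-0.9,-0.9,-0.9]
  squeeze: 30

```text
clock: 17.5
tool_pos: [0.5236, -0.0006, 0.1674]
eef_rot: [0.489, 0.872, 0.0, 0.0]
contact_force: [0.9, -0.6, 1.1]
opening: 0.188
finger_force: 29.3
```

The opening reads 16.5 mm; it read about 1.5 mm low on the 40 mm head too, so this is the 18 mm roller. I'll swing the first half of the arc.

Emit:
play_rows:
  translation:
    - [0,0.006,-0.0066]
    - [0,0.0068,-0.0059]
    - [0,0.0073,-0.0052]
    - [0,0.0078,-0.0045]
    - [0,0.0082,-0.0037]
    - [0,0.0085,-0.0029]
    - [0,0.0088,-0.002]
    - [0,0,0]
    - [0,0,0]
  delta_rot:
    - [0,0,0]
    - [0,0,0]
    - [0,0,0]
    - [0,0,0]
    - [0,0,0]
    - [0,0,0]
    - [0,0,0]
    - [0,0,0]
    - [0,0,0]
  grip: [-0.9,-0.9,-0.9,-0.9,-0.9,-0.9,-0.9,-0.9,-0.9]

```text
clock: 18.62
tool_pos: [0.5677, 0.0264, 0.1981]
eef_rot: [0.489, 0.872, -0.002, -0.001]
contact_force: [-5.3, -4.2, -3.5]
opening: 0.189
finger_force: 29.8
```

Emit:
play_rows:
  translation:
    - [0,0.0089,-0.0011]
    - [0,0.009,0]
    - [0,0.009,0.0007]
    - [0,0.0089,0.0016]
    - [0,0.0087,0.0025]
    - [0,0.0084,0.0033]
    - [0,0,0]
    - [0,0,0]
  delta_rot:
    - [0,0,0]
    - [0,0,0]
    - [0,0,0]
    - [0,0,0]
    - [0,0,0]
    - [0,0,0]
    - [0,0,0]
    - [0,0,0]
  grip: [-0.9,-0.9,-0.9,-0.9,-0.9,-0.9,-0.9,-0.9]

```text
clock: 19.62
tool_pos: [0.6135, 0.0542, 0.1922]
eef_rot: [0.489, 0.872, -0.001, 0.0]
contact_force: [-6.1, -4.2, 3.7]
opening: 0.187
finger_force: 29.1
```

Emit:
play_rows:
  translation:
    - [0,0.008,0.0041]
    - [0,0.0026,0.0015]
    - [0,0,0]
    - [0,0,0]
  delta_rot:
    - [0,0,0]
    - [0,0,0]
    - [0,0,0]
    - [0,0,0]
  grip: [-0.9,-0.9,-0.9,-0.9]

```text
clock: 20.12
tool_pos: [0.6217, 0.0592, 0.1872]
eef_rot: [0.489, 0.872, -0.002, -0.0]
contact_force: [-9.2, -5.5, 10.1]
opening: 0.19
finger_force: 28.6
```

Emit:
play_rows:
  translation:
    - [0,0.0013,0.0007]
    - [0,0,0]
    - [0,0,0]
    - [0,0,0]
  delta_rot:
    - [0,0,0]
    - [0,0,0]
    - [0,0,0]
    - [0,0,0]
  grip: [-0.9,-0.9,-0.9,-0.9]

```text
clock: 20.62
tool_pos: [0.622, 0.0593, 0.1869]
eef_rot: [0.489, 0.872, -0.003, -0.001]
contact_force: [-12.4, -6.6, 15.5]
opening: 0.185
finger_force: 28.1
```

It is firmly against the stop: the force jumped to 21 N with only 0.3 mm of movement. I'll check the scene before handing in.

```bash
python3 - <<'E'
from h import *
im=r.snapshot("scene"); cv2.imwrite("pics/end.png",im)
for t in ["tape_roll","box_green_b","specimen_cup","stop_top"]: print(t,[(x["point"],x["confidence"]) for x in r.look_for("scene",t)][:1])
s=r.get_state(); print(s["clock"],s["tool_pos"],s["contact_force"])
E
```

```text
tape_roll [([0.4808, 0.1856, 0.021], 0.76)]
box_green_b [([0.5564, 0.2668, 0.0214], 0.61)]
specimen_cup [([0.6381, -0.0131, 0.0473], 0.64)]
stop_top [([0.5291, 0.1039, 0.1173], 0.73)]
20.875 [0.62201529 0.05933492 0.18696366] [-13.10993851  -7.55996607  15.41363685]
```

View pics/end.png

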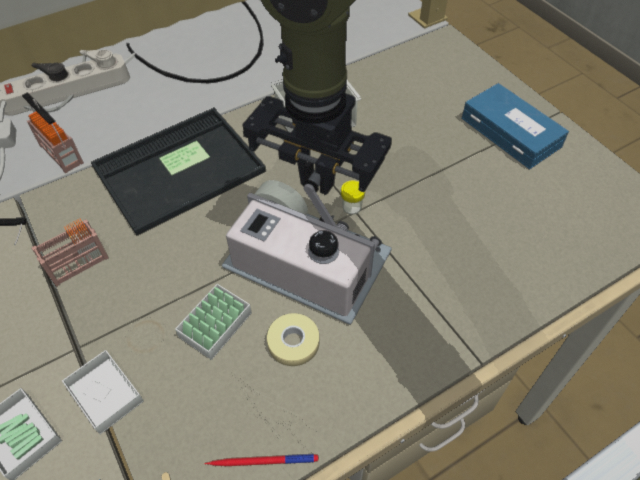

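The arm is held over towards the label roll at (320,190), the button is at (323,243) and the bystanders are in place. A 4 mm drop would show as a shift of about 2 px, so I'll compare the button's image row with the start picture.

```bash
python3 - <<'E'
import cv2,numpy as np
from h import proj
a=cv2.imread("pics/scene0.png",0);b=cv2.imread("pics/end.png",0)
t=a[228:262,305:342]; m=cv2.matchTemplate(cv2.resize(b[220:270,297:350],None,fx=4,fy=4,interpolation=2),cv2.resize(t,None,fx=4,fy=4,interpolation=2),cv2.TM_CCOEFF_NORMED)
_,v,_,l=cv2.minMaxLoc(m); print(v,l[0]/4-8,l[1]/4-8)
p=proj("scene",[[.538,.102,.1235],[.538,.102,.1195]]); print(p[1]-p[0])
E
```

```text
0.966647744178772 0.25 0.0
[0.01275465 1.75748305]
```

The button is back at its rest height (0.0 px vertical shift; latched would be 1.8 px). Handing in.

```bash
python3 -c "
from plant import r
print(r.finish_job())"
```

```text
the job is handed in; nothing more can be done
None
```

I pressed the stop button to its bottom, twisted it free, and it sprang back up. The tension arm is gripped against its stop, the tape roll, slide box and specimen cup haven't moved, and I handed the job in at about 21 s of the 54 s; no verdict came back.

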